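# Blow the column down: vent, then hold the sprung selector at full blow

## Robot

A 6-joint arm with a two-finger parallel gripper is mounted at the origin on a cart in front of the work surface, level with it; the furniture and walls round the work are solid. World frame = base frame: x ahead of the robot, y to its left, z up, the work surface at z = 0. Lengths are in m, angles in degrees, forces in N, time in s.
With the tool pointing down it reaches from about 0.35 to 0.725 m from the base axis. Payload 4.3 kg.
Tool frame: the origin (TCP) lies at the very end of the fingers, on their centre line; the grasp point (between the pads) lies r.hold_point_z behind it (r.hold_point_z is the distance from the TCP to the grasp point, in m); z points along the fingers, y is the line along which they close (so a half turn about z gives the same grasp; the last joint's range is limited). The gripper opens to 85 mm and grips with 20 to 120 N. Pads are 22 mm wide; open, the fingers measure 114 mm over their backs; the gripper's body (76 mm by 85 mm) begins 54 mm behind the grasp point. The pads swing forward as they close: fully open they stand 13 mm farther back than shut.
Start: joints at [64.211, 21.618, 4.641, 73.018, 0, 83.68], TCP at [0.192, 0.542, 0.231] pointing down, gripper open.
Joint ranges: [-156.06, 156.06], [-48.1, 94.91], [-58.44, 69.94], [-101.28, 121.22], [-78.64, 73.56], [-180, 180]. Speed limits (degrees/s): [147.25, 147.25, 180, 180, 180, 180].

## Interface

Orientations are given as a 3x3 rotation matrix whose columns are the frame's x, y, z axes.
In Python, from plant import r gives the robot as it stands. The module is installed in compiled form; this text tells all that it offers.
- The arm moves only by the tool carry_out, never from a script. Its argument "deltas" is a list that holds one entry, the list of rows, each a list of 5 numbers: the shift along the tool's x, y, z in units of 30 mm (1.0 is 30 mm), then the turn about the tool's z in rad, then the finger opening in mm, from 0 to 85.4. A call has 1 to 5 rows; each row shifts and turns the commanded pose from where the row before left it, along the tool's axes as they then stand; what a row does not reach is not made up. A row lasts 1/8 s, in which the tool goes at most 62.5 mm and 10.7 degrees, less where a joint would pass 70% of its speed; a pose out of reach is approached as far as the arm can. A call is refused whole if a number of a shift passes 1 or a number of a turn 0.188, either way. A call with a gripper value outside its range is refused whole. The fingers move at their own pace and stop on an object; the grip force is fixed at half the most. Time passes only in rows, so rows that do not move let the fingers close. It gives the time, the measured TCP pose, the force, the opening and the grip force at its end, in the units of the state.
- r.observe(): the state, without advancing time (a new reading comes with each control period).
- r.read_camera(name): name is "scene" or "top"; returns a dict with "img" (420x560x3 uint8, red, green, blue), "depth" (420x560 float32, m along the optical axis (not along the pixel's ray), 0 where there is no reading), "vfov" (degrees; the focal length in pixels is half the picture's height over the tangent of half this angle, whatever the lens; pixels are square), "cx", "cy" (the principal point, pixels), "dist_coeffs" ([k1, k2, p1, p2, k3] as OpenCV has them; the pictures are not rectified), "world_to_cam" (4x4, takes a point from world to camera coordinates). Camera axes: x right, y up, looking along -z (the intrinsics and any distortion apply to the point x, -y, -z); pixel columns grow to the right and rows downward; lengths in m; the calibration is good to about 2 mm. A picture is of the moment at which its call begins.
- r.sign_off(): hands the job in; it is judged then, once.
The state is a dict: "t": time; "joints": joint angles; "joint_vel": joint speeds; "effort": joint torques, N m; "ee_pos": TCP position; "tcp_rot": TCP orientation; "wrist_force": force on the tool from outside, world axes, zero at the start; "wrist_torque": the same for the moment, N m; "opening": finger opening in m; "finger_force": force on a finger pad.
Only numpy, scipy, OpenCV 4.12 (cv2) and the standard library are available. Lean on these libraries where they do the work, as an engineer would, in place of code of your own. Each camera call takes 0.05 s, during which the arm holds its last target. There are 200 camera calls.

## Task

Blow the little silica column dry on the bench station. First vent it: with the selector lever still at off, press the rubber-faced treadle right down to its stop, keep it down for a good second, and let it spring all the way back up. Then push the selector lever round clockwise, past its two click positions, to the third position at its end stop; it springs back from there, so finish your program still pushing the lever against the stop and do not let go. Leave the loose things around the station where they are.

Things in the scene. Friction and masses are not known exactly. Their poses are not given: they have to be found in the camera images.
- station: blow-down station, fixed: a grey metal plate 190 (x) x 300 (y) x 8 mm on the table; origin under its centre, front edge at -x. Treadle valve on its left half (+y), selector valve on its right half (-y), a steel reservoir (57 mm high) and a silica column (42 mm) along the back, thin steel tubes between. Only selector (96 mm high) and raised treadle edge (80 mm) stand above 70 mm
- treadle (a joint): vent treadle: steel plate 108 mm long (station x), 56 mm wide, with a ribbed rubber pad, hinged at its rear edge 43 mm above the table. 0 rad = up, front edge raised 15 degrees; grows as it is pressed down, to a rigid stop at 0.262 rad (plate level). A spring raises it when released; at the pad point it takes about 4 N at first, 8 N at the stop
- treadle_pad (a point): point on the top of the treadle's rubber pad, on its centre line, 82 mm in front of the hinge and 26 mm from the front edge; 73 mm above the table when up, 52 mm at the stop (it travels 21 mm, nearly straight down)
- selector (a joint): selector lever's angle about its upright axis: 0 rad = off, grows clockwise seen from above. A spring roller on a cam makes it rest by itself at 0, at 0.436 (first click) and 0.873 (second click); leaving one takes about 6 to 7 N at the lever point. The third position is at the rigid end stop, 1.309; there a return force of about 6 N at the lever point drives it back to the second click unless held
- selector_axis (a point): point on the selector's upright axis at the lever's mid height, 78 mm above the table; fixed to the station. Two stop pins 40 mm from the axis rise to 84 mm; farther out than 55 mm the space beside the lever is free down to 30 mm above the table
- selector_lever (a point): mid-section point of the black selector lever, 78 mm from the axis, moving with it. The lever is a level straight bar with flat upright sides, 12 mm wide, from the hub to 95 mm from the axis, 68 to 88 mm above the table. In the station's frame it points 217.5 degrees counter-clockwise from +x at off (to the robot and right), 142.5 degrees at the third position (to the robot and left)
- filter: bystander: white syringe filter, 31 x 31 x 16 mm, lying on the plate's front edge between treadle and selector; origin at the centre of its underside
- spanner: bystander: steel spanner, 27 x 162 x 8 mm, on the table in front of the plate; origin under its centre
- bottle: bystander: small screw-cap bottle, 56 x 56 x 91 mm, left of the plate; origin at the centre of its underside
- conical_flask: bystander: conical glass flask, 64 x 64 x 102 mm, right of the plate; origin at the centre of its underside
- beaker: bystander: small glass beaker, 46 x 46 x 56 mm, right of the plate; origin at the centre of its underside
- cap: bystander: loose screw cap, 46 x 46 x 24 mm, right of the plate; origin at the centre of its underside

How it is judged:
By the outcome, as a careful person would: the job done as asked, in the order asked, and still so for the second after the job is handed in, while the arm keeps its last pose, push and grip.
It also fails if it takes over 42 s, if anything falls off the work surface, if the arm or the gripper's body presses on something with over 40 N, if the wrist force passes 120 N, or if a joint passes its speed limit or range.

## Working session

There is one attempt and no reset: what is moved stays moved. The work goes in short steps, Python scripts to look and compute and a tool call to move; the robot and the scene stay as the last step left them, time stands still between calls to the robot, and variables do not carry over. Pictures are saved under pics/ and viewed, at most 10 in all, crops included, and the job is handed in when it is done.

Besides the shell and the picture viewer there is one more tool, called after "Request:" as a command line: name --argument value ..., lists and objects as JSON in quotes. carry_out: Moves the arm, as the interface text tells. Its arguments: {"type":"object","properties":{"deltas":{"type":"array"}},"required":["deltas"]}

```bash
mkdir -p pics; cat > h.py <<'E'
import numpy as np, cv2
from plant import r
def pix2w(c,u,v,d=None):
    f=210/np.tan(np.radians(c['vfov']/2)); K=np.array([[f,0,c['cx']],[0,f,c['cy']],[0,0,1]])
    p=cv2.undistortPoints(np.array([[[u,v]]],float),K,np.array(c['dist_coeffs'],float))[0,0]
    d=c['depth'][int(v),int(u)] if d is None else d
    P=np.array([p[0]*d,-p[1]*d,-d,1]); return (np.linalg.inv(c['world_to_cam'])@P)[:3]
def w2pix(c,P):
    f=210/np.tan(np.radians(c['vfov']/2)); K=np.array([[f,0,c['cx']],[0,f,c['cy']],[0,0,1]])
    q=(np.array(c['world_to_cam'])@np.append(P,1))[:3]*[1,-1,-1]
    return cv2.projectPoints(q.reshape(1,1,3),np.zeros(3),np.zeros(3),K,np.array(c['dist_coeffs'],float))[0].ravel()
E
python3 - <<'E'
from h import *
import pickle
for n in('top','scene'):
    c=r.read_camera(n); pickle.dump(c,open(n+'.pkl','wb')); cv2.imwrite(f'pics/{n}0.png',c['img'][:,:,::-1])
o=r.observe(); print(o['ee_pos'],o['tcp_rot'],o['wrist_force'],o['opening'],r.hold_point_z,o['t'])
E
```

```text
[0.19137685 0.54160048 0.23043502] [[-9.42821325e-01  3.33297626e-01 -8.01070003e-04]
 [ 3.33298528e-01  9.42819876e-01 -1.66521589e-03]
 [ 2.00252216e-04 -1.83699651e-03 -9.99998293e-01]] [-0.46315698 -0.60578304 -0.08051174] 0.08555926542460741 0.0187 0.1
```

View pics/top0.png

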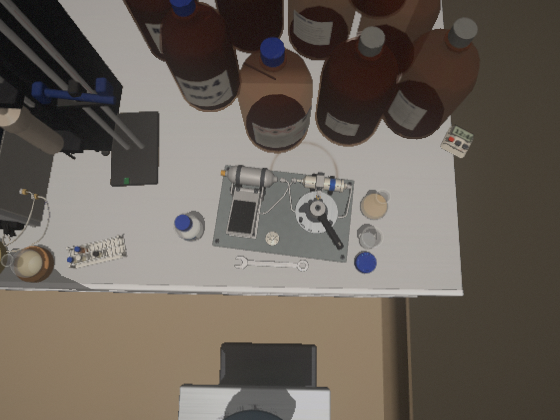

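View pics/scene0.png

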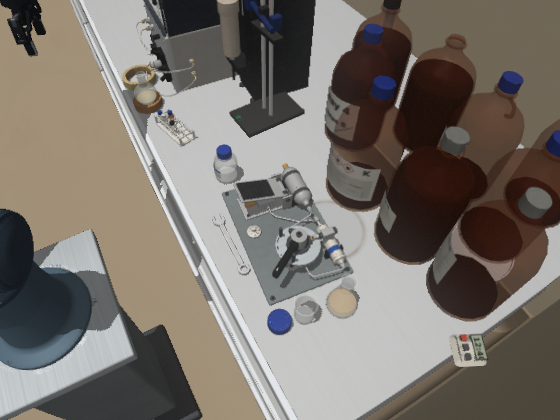

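The top view shows the station plate with corners at about (222,166), (354,178), (350,261) and (214,248). The treadle pad is near (242,217), the selector hub near (318,209) and the lever tip near (340,246). I'll zoom in and measure.

```bash
python3 - <<'E'
from h import *
import pickle
c=pickle.load(open('top.pkl','rb'))
im=c['img'][155:275,205:365,::-1]; cv2.imwrite('pics/crop.png',cv2.resize(im,None,fx=5,fy=5,interpolation=cv2.INTER_CUBIC))
for u,v in [(217,246),(348,259),(352,180),(242,217),(236,233),(255,235),(318,208),(340,246),(331,230),(272,239),(188,225),(272,264)]:
    print(u,v,np.round(pix2w(c,u,v),4))
E
```

```text
217 246 [0.4495 0.0902 0.0034]
348 259 [ 0.4259 -0.2025 -0.0022]
352 180 [ 0.6059 -0.2127  0.0072]
242 217 [0.5037 0.0294 0.0678]
236 233 [0.4683 0.0398 0.075 ]
255 235 [0.4744 0.0052 0.012 ]
318 208 [ 0.5195 -0.1283  0.0953]
340 246 [ 0.443  -0.1733  0.0886]
331 230 [ 0.4755 -0.1553  0.0884]
272 239 [ 0.4645 -0.0332  0.0229]
188 225 [0.4811 0.1375 0.0891]
272 264 [ 0.4114 -0.0337  0.0042]
```

View pics/crop.png

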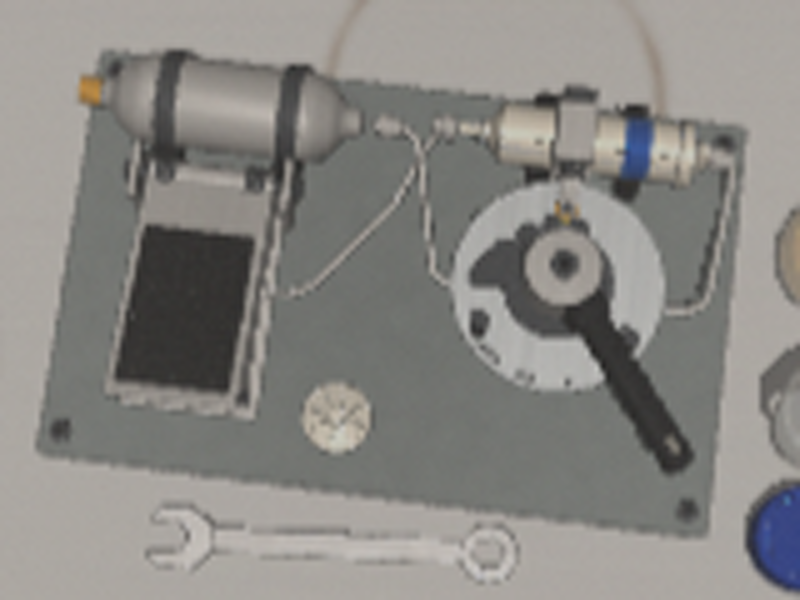

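```bash
python3 - <<'E'
from h import *
import pickle
c=pickle.load(open('top.pkl','rb'))
def atz(cu,cv,z):
    u,v=cu/5+205-.4,cv/5+155-.4
    a=pix2w(c,u,v,1.0);b=pix2w(c,u,v,2.0); return a+(b-a)*(z-a[2])/(b[2]-a[2])
P=np.array([atz(*q,.008)[:2] for q in [(100,50),(747,130),(707,537),(38,453)]])
print(P.round(4),P.mean(0),[np.linalg.norm(P[i]-P[(i+1)%4]).round(4) for i in range(4)])
yx=(P[0]-P[1]+P[3]-P[2]); yaw=np.degrees(np.arctan2(-yx[0],yx[1])); print('yaw',yaw)
xx=(P[0]-P[3]+P[1]-P[2]); print('yaw2',np.degrees(np.arctan2(xx[1],xx[0])))
hub=atz(565,263,.096);tip=atz(678,460,.088);print('hub',hub,'tip',tip,np.degrees(np.arctan2(*(tip-hub)[[1,0]]))%360,np.linalg.norm((tip-hub)[:2]))
for q,z in [((148,225),.055),((255,235),.055),((222,392),.077),((115,378),.077),((108,390),.080),((232,404),.080)]: print('pad',q,atz(*q,z))
print('cam',np.linalg.inv(c['world_to_cam'])[:3,3])
E
```

```text
[[ 0.6384  0.0809]
 [ 0.6043 -0.2171]
 [ 0.4182 -0.1965]
 [ 0.4505  0.1002]] [ 0.52783914 -0.05811302] [np.float64(0.3), np.float64(0.1872), np.float64(0.2984), np.float64(0.1889)]
yaw -6.36761399590398
yaw2 -6.083688291691562
hub [ 0.52096241 -0.1274539   0.096     ] tip [ 0.44186485 -0.17378367  0.088     ] 210.35876452689902 0.09166718696943552
pad (148, 225) [0.54419154 0.04907763 0.055     ]
pad (255, 235) [0.54045332 0.00276041 0.055     ]
pad (222, 392) [0.46844117 0.01267644 0.077     ]
pad (115, 378) [0.47357732 0.05725768 0.077     ]
pad (108, 390) [0.46802964 0.05950119 0.08      ]
pad (232, 404) [0.46304455 0.00811561 0.08      ]
cam [ 0.33470534 -0.06608931  0.9269591 ]
```

Request:
carry_out --deltas '[[[-0.94, -0.8, 0.2, 0, 0], [-0.94, -0.8, 0.2, 0, 0], [-0.94, -0.8, 0.2, 0, 0], [-0.94, -0.8, 0.2, 0, 0], [-0.94, -0.8, 0.2, 0, 0]]]'

```text
t: 0.72
ee_pos: [0.2848, 0.3807, 0.2007]
tcp_rot: [[-0.943, 0.333, -0.0], [0.333, 0.943, -0.001], [0.0, -0.001, -1.0]]
wrist_force: [0.7, -0.2, -0.2]
opening: -0.0001
finger_force: 0.0
```

Request:
carry_out --deltas '[[[-0.94, -0.8, 0.2, 0, 0], [-0.94, -0.8, 0.2, 0, 0], [-0.94, -0.8, 0.2, 0, 0], [-0.94, -0.8, 0.2, 0, 0], [-0.94, -0.8, 0.2, 0, 0]]]'

```text
t: 1.35
ee_pos: [0.3777, 0.2207, 0.1708]
tcp_rot: [[-0.943, 0.333, -0.001], [0.333, 0.943, -0.0], [0.0, -0.0, -1.0]]
wrist_force: [1.0, -0.6, 0.4]
opening: -0.0001
finger_force: 0.0
```

Request:
carry_out --deltas '[[[-0.94, -0.8, 0.2, 0, 0], [-0.94, -0.8, 0.2, 0, 0], [-0.94, -0.8, 0.2, 0, 0], [-0.94, -0.8, 0.2, 0, 0], [-0.94, -0.8, 0.2, 0, 0]]]'

```text
t: 1.98
ee_pos: [0.4706, 0.0606, 0.1408]
tcp_rot: [[-0.943, 0.333, -0.001], [0.333, 0.943, 0.0], [0.001, -0.0, -1.0]]
wrist_force: [0.3, 0.5, -0.3]
opening: -0.0005
finger_force: 0.0
```

Request:
carry_out --deltas '[[[-0.94, -0.71, 0.3, 0, 0], [0, 0, 0.7, 0, 0], [0, 0, 0.7, 0, 0], [0, 0, 0, 0, 0]]]'

```text
t: 2.48
ee_pos: [0.4879, 0.0323, 0.0885]
tcp_rot: [[-0.943, 0.334, -0.005], [0.334, 0.943, 0.0], [0.005, -0.001, -1.0]]
wrist_force: [-0.2, -0.1, 0.7]
opening: -0.0002
finger_force: 0.0
```

```bash
python3 - <<'E'
from h import *
o=r.observe();print(o['ee_pos'],o['joints'])
a=r.read_camera('scene')['img'][140:260,200:360,::-1]; b=r.read_camera('top')['img'][155:275,205:365,::-1]
cv2.imwrite('pics/p4.png',cv2.resize(np.hstack([a,b]),None,fx=2.5,fy=2.5,interpolation=cv2.INTER_CUBIC))
E
```

```text
[0.48787178 0.03230916 0.08853451] [-3.65496431e+00  1.75137889e+01 -2.35524332e+01  4.91994994e+01
  8.16050695e-03  1.58321501e+01]
```

View pics/p4.png

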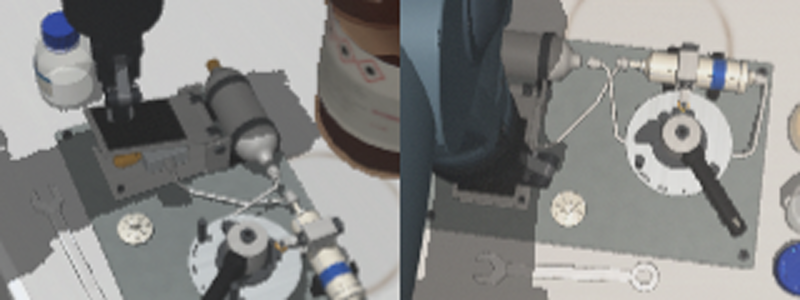

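The shut fingertips sit over the front part of the black pad (left half, about (118,115)). The lever is still at off. I'm pressing now.

Request:
carry_out --deltas '[[[0, 0, 0.3, 0, 0], [0, 0, 0.3, 0, 0], [0, 0, 0.3, 0, 0], [0, 0, 0.3, 0, 0], [0, 0, 0.1, 0, 0]]]'

```text
t: 3.2
ee_pos: [0.4886, 0.0325, 0.0506]
tcp_rot: [[-0.943, 0.333, -0.002], [0.333, 0.943, 0.0], [0.002, -0.0, -1.0]]
wrist_force: [-5.0, 0.1, 8.4]
opening: -0.0001
finger_force: 4.4
```

Request:
carry_out --deltas '[[[0, 0, 0.07, 0, 0], [0, 0, 0.07, 0, 0]]]'

```text
t: 3.45
ee_pos: [0.4886, 0.0325, 0.0496]
tcp_rot: [[-0.943, 0.333, -0.001], [0.333, 0.943, 0.0], [0.001, -0.0, -1.0]]
wrist_force: [-16.9, 1.0, 45.5]
opening: 0.0001
finger_force: 22.9
```

Request:
carry_out --deltas '[[[0, 0, -0.05, 0, 0], [0, 0, 0, 0, 0], [0, 0, 0, 0, 0], [0, 0, 0, 0, 0], [0, 0, 0, 0, 0]]]'

```text
t: 4.08
ee_pos: [0.4886, 0.0325, 0.0502]
tcp_rot: [[-0.943, 0.333, -0.001], [0.333, 0.943, 0.0], [0.001, -0.0, -1.0]]
wrist_force: [-10.3, 0.6, 24.8]
opening: -0.0001
finger_force: 12.1
```

Request:
carry_out --deltas '[[[0, 0, 0, 0, 0], [0, 0, 0, 0, 0], [0, 0, 0, 0, 0], [0, 0, 0, 0, 0], [0, 0, 0, 0, 0]]]'

```text
t: 4.7
ee_pos: [0.4886, 0.0325, 0.0502]
tcp_rot: [[-0.943, 0.333, -0.001], [0.333, 0.943, 0.0], [0.001, -0.0, -1.0]]
wrist_force: [-9.8, 1.0, 24.2]
opening: 0.0001
finger_force: 12.1
```

Request:
carry_out --deltas '[[[0, 0, 0, 0, 0], [0, 0, 0, 0, 0]]]'

```text
t: 4.95
ee_pos: [0.4886, 0.0325, 0.0502]
tcp_rot: [[-0.943, 0.333, -0.001], [0.333, 0.943, 0.0], [0.001, -0.0, -1.0]]
wrist_force: [-8.9, 1.3, 23.4]
opening: 0.0
finger_force: 12.1
```

Request:
carry_out --deltas '[[[0, 0, -0.5, 0, 0], [0, 0, -0.8, 0, 0], [0, 0, -0.8, 0, 0], [0, 0, -0.5, 0.1715, 0], [0, 0, 0, 0.1715, 0]]]'

```text
t: 5.58
ee_pos: [0.4911, 0.0322, 0.1275]
tcp_rot: [[-0.772, 0.635, 0.003], [0.635, 0.772, -0.0], [-0.002, 0.002, -1.0]]
wrist_force: [0.3, -0.6, 0.0]
opening: 0.0001
finger_force: 0.0
```

Request:
carry_out --deltas '[[[0, 0, 0, 0.1715, 0], [0, 0, 0, 0.1715, 0], [-0.87, -0.63, 0, 0, 0], [-0.87, -0.63, 0, 0, 0], [-0.87, -0.63, 0, 0, 0]]]'

```text
t: 6.2
ee_pos: [0.4819, -0.0649, 0.126]
tcp_rot: [[-0.519, 0.855, -0.0], [0.855, 0.519, 0.0], [0.0, -0.0, -1.0]]
wrist_force: [-0.7, 0.3, 0.3]
opening: 0.0003
finger_force: 0.0
```

Request:
carry_out --deltas '[[[-0.87, -0.63, 0, 0, 0], [-0.87, -0.63, 0, 0, 0], [-0.86, -0.63, 0, 0, 0], [-0.86, -0.63, 0, 0, 0], [0, 0, 0, 0, 0]]]'

```text
t: 6.82
ee_pos: [0.4712, -0.1938, 0.1261]
tcp_rot: [[-0.516, 0.857, 0.0], [0.857, 0.516, -0.0], [-0.0, 0.0, -1.0]]
wrist_force: [-0.9, 0.3, -0.3]
opening: 0.0
finger_force: 0.0
```

```bash
python3 - <<'E'
from h import *
o=r.observe();print(o['ee_pos'],o['joints'],np.degrees(np.arctan2(o['tcp_rot'][1][0],o['tcp_rot'][0][0])))
a=r.read_camera('scene')['img'][140:320,200:380,::-1]; b=r.read_camera('top')['img'][145:325,205:385,::-1]
cv2.imwrite('pics/p5.png',cv2.resize(np.hstack([a,b]),None,fx=2.2,fy=2.2,interpolation=cv2.INTER_CUBIC))
E
```

```text
[ 0.47123623 -0.19380789  0.1260576 ] [-2.94880896e+01  1.74357251e+01 -1.74680540e+01  5.50772241e+01
 -7.20673355e-03  2.94648459e+01] 121.04706269637663
```

View pics/p5.png

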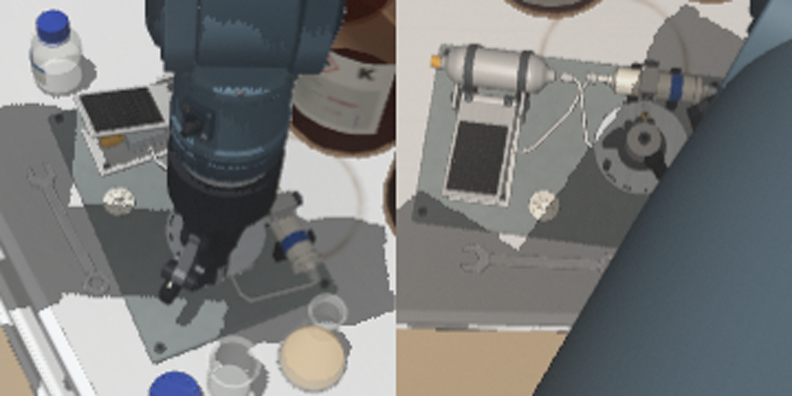

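The treadle is back up and the spanner and filter are undisturbed. The fingers are above and to the right of the lever, with clearance. I'm going down beside it.

Request:
carry_out --deltas '[[[0, 0, 0.6, 0, 0], [0, 0, 0.5, 0, 0], [0, 0, 0.5, 0, 0], [0, 0, 0.5, 0, 0], [0, 0, 0, 0, 0]]]'

```text
t: 7.55
ee_pos: [0.4701, -0.1912, 0.062]
tcp_rot: [[-0.519, 0.855, -0.003], [0.855, 0.519, 0.002], [0.003, -0.001, -1.0]]
wrist_force: [-0.8, 0.4, -0.7]
opening: 0.0005
finger_force: 0.0
```

Request:
carry_out --deltas '[[[0.2, 0, 0, 0, 0], [0.15, 0, 0, 0, 0], [0.1, 0, 0, 0, 0], [0, 0, 0, 0, 0]]]'

```text
t: 8.05
ee_pos: [0.4643, -0.1803, 0.0639]
tcp_rot: [[-0.519, 0.855, 0.0], [0.855, 0.519, -0.0], [-0.0, 0.0, -1.0]]
wrist_force: [-0.5, 0.2, -0.3]
opening: -0.0002
finger_force: 0.0
```

Request:
carry_out --deltas '[[[0.34, -0.05, 0, 0.13, 0], [0.34, -0.05, 0, 0.13, 0], [0.34, -0.05, 0, 0.13, 0], [0.34, -0.05, 0, 0.13, 0], [0.34, -0.05, 0, 0.13, 0]]]'

```text
t: 8.68
ee_pos: [0.4433, -0.1358, 0.064]
tcp_rot: [[0.11, 0.994, 0.0], [0.994, -0.11, -0.004], [-0.003, 0.001, -1.0]]
wrist_force: [0.1, -6.9, -0.7]
opening: 0.0
finger_force: 3.2
```

```bash
cat > q.py <<'E'
from h import *
o=r.observe();p=np.array(o['ee_pos'])[:2]-[.521,-.1275];R=np.array(o['tcp_rot'])
th=np.degrees(np.arctan2(R[1,0],R[0,0]))+90; t=np.radians(th)
print('lever equiv deg',211.2-th,'radial',p@[np.cos(t),np.sin(t)],'off',p@[-np.sin(t),np.cos(t)],'F tool',R.T@o['wrist_force'],o['ee_pos'],o['t'])
E
python3 q.py
```

```text
lever equiv deg 37.51043715151894 radial 0.07635538573670791 off 0.01676150499205739 F tool [-6.89035104  0.87484112  0.69310437] [ 0.44326491 -0.13576732  0.06399888] 8.675
```

Request:
carry_out --deltas '[[[0.34, -0.05, 0, 0.13, 0], [0.34, -0.05, 0, 0.13, 0], [0.34, -0.05, 0, 0.13, 0], [0.34, -0.05, 0, 0.13, 0], [0.3, -0.05, 0, 0.13, 0]]]'

```text
t: 9.3
ee_pos: [0.4517, -0.0877, 0.0635]
tcp_rot: [[0.689, 0.725, -0.004], [0.725, -0.689, -0.005], [-0.006, 0.001, -1.0]]
wrist_force: [-3.5, -5.3, 0.6]
opening: 0.0001
finger_force: 2.8
```

```bash
python3 q.py
```

```text
lever equiv deg 74.77118848944195 radial 0.07764800175856572 off 0.018919826718809308 F tool [-6.23799813  1.12768639 -0.54644918] [ 0.45170199 -0.08768847  0.06346264] 9.3
```

Request:
carry_out --deltas '[[[0.08, 0, 0, 0, 0], [0.06, 0, 0, 0, 0], [0, 0, 0, 0, 0]]]'

```text
t: 9.68
ee_pos: [0.4531, -0.0848, 0.0631]
tcp_rot: [[0.686, 0.727, -0.006], [0.727, -0.686, -0.005], [-0.008, -0.001, -1.0]]
wrist_force: [-7.4, -6.7, 3.7]
opening: 0.0001
finger_force: 5.1
```

```bash
python3 q.py
```

```text
lever equiv deg 74.53753383609512 radial 0.07864096024274364 off 0.01554434109122075 F tool [-9.92622623 -0.77886637 -3.62782955] [ 0.45313459 -0.08483487  0.06313846] 9.675
```

Request:
carry_out --deltas '[[[0.06, 0, 0, 0, 0], [0, 0, 0, 0, 0]]]'

```text
t: 9.93
ee_pos: [0.4531, -0.0846, 0.063]
tcp_rot: [[0.687, 0.727, -0.009], [0.727, -0.687, -0.008], [-0.012, -0.001, -1.0]]
wrist_force: [-10.1, -10.7, 4.4]
opening: -0.0003
finger_force: 7.5
```

```bash
python3 q.py
```

```text
lever equiv deg 74.58489312866723 radial 0.07885365741519751 off 0.015492576190961605 F tool [-14.80842278   0.02081941  -4.18730383] [ 0.45305086 -0.08459506  0.0629951 ] 9.925
```

Request:
carry_out --deltas '[[[0.03, 0, 0, 0, 0], [0, 0, 0, 0, 0], [0, 0, 0, 0, 0], [0, 0, 0, 0, 0]]]'

```text
t: 10.42
ee_pos: [0.453, -0.0846, 0.063]
tcp_rot: [[0.687, 0.726, -0.01], [0.726, -0.687, -0.009], [-0.014, -0.001, -1.0]]
wrist_force: [-11.9, -12.8, 6.9]
opening: 0.0
finger_force: 8.8
```

```bash
python3 - <<'E'
from h import *
import q
a=r.read_camera('scene')['img'][140:320,200:380,::-1]; b=r.read_camera('top')['img'][145:325,205:385,::-1]
cv2.imwrite('pics/p6.png',cv2.resize(np.hstack([a,b]),None,fx=2.2,fy=2.2,interpolation=cv2.INTER_CUBIC))
E
```

```text
lever equiv deg 74.62470340126433 radial 0.07886296206819864 off 0.015545422335440737 F tool [-17.62388808   0.16448666  -6.67795   ] [ 0.4530376  -0.08457985  0.06298481] 10.425
```

View pics/p6.png

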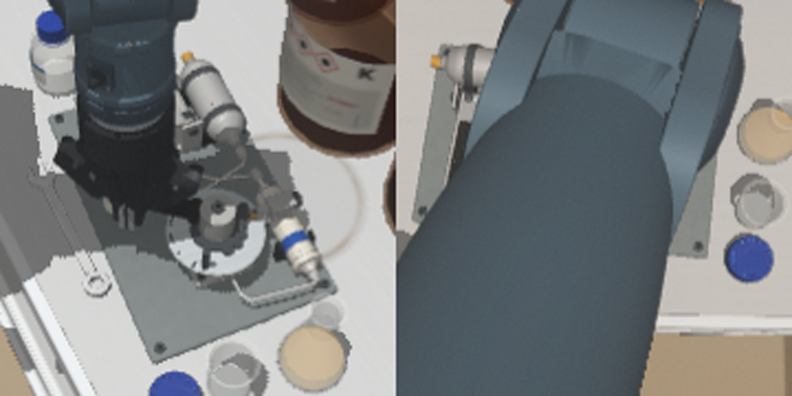

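The lever (left half, from about (215,210) to the fingers near (150,205)) is held at its end stop with 17.6 N. The visible loose things have not moved.

```bash
python3 -c "
from plant import r
print(r.sign_off())"
```

```text
the job is handed in; nothing more can be done
None
```

I pressed the treadle to its stop, held it about 1.5 s and let it spring back up, then pushed the selector to its end stop. The job is handed in at about 10.5 s with the arm still pushing the lever at about 18 N; the loose things I could see had not moved, but the arm hid the filter in the last picture.

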